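Couple the bench magnifier to its ball stand and latch it over the dish

TASK

Fit the bench magnifier on its stand for looking at the specimen dish: with the lens turned to hang over the dish, lower the magnifier's coupler onto the stand's ball and press it down until it snaps fully home on the flange, without pushing the springy column to its bottom stop. Only then press the red latch lever all the way down, keep your fingers off the lens, and leave the magnifier level and latched, with the dish and everything else on the desk where it was.

Things in the scene. Friction and masses are not known exactly. Their poses are not given: they have to be found in the camera images.
- coupler (a point): Grasp point of the magnifier's coupler: dark octagonal metal housing, 44 mm across flats (flats on its +y and -y sides are clear for fingers), 45 mm high, lever hinge on top; two feet 4 mm high, 22 mm wide reach 35 mm fore and aft. Point on the socket's upright axis, 28 mm above its underside. +x to the lens, -x to the lever, z up. Starts standing on the desk.
- lens_centre (a point): Centre of the round lens (70 mm across its black rim, 9 mm thick), carried by a thin rod 97 mm from the coupler's axis on its +x side, 2 mm above the coupler's point. Not to be touched.
- lever_pad (a point): Middle of the top of the red pad (24 by 24 mm) ending the latch lever. Hinge: 8 mm ahead (+x) of the socket's axis, 20 mm above the coupler point. Pad 76 mm from the hinge, its top 9 mm above the hinge line. Open: rises backwards at 24 degrees; latched: level. Pressing straight down 53 mm behind the socket's axis takes 5 to 9 N; it stays where left.
- lever (a joint): Angle of the latch lever in rad: 0 open (raised), 0.42 pressed right down (latched). Its pawl passes under the ball only if the coupler is home.
- ball (a point): Centre of the steel ball (30 mm across) on the stand's column, 20 mm above the top of the round flange (72 mm across) on which the coupler comes to stand; flange top 120 mm above the desk.
- column (a joint): How far the sprung column under the ball is pushed down, in m: 0 at its upper stop, where it rests; begins to sink at a load of about 5 N, then gives about 2.2 mm per newton; bottom stop at 0.045 (about 25 N), not to be reached.
- stand_plate (a point): Middle of the top of the stand's cream base plate, 220 by 150 mm, 16 mm thick, fixed to the desk. The column stands on its axis 60 mm from the middle, on the plate's own +x side (the rear).
- dish_centre (a point): Centre of the clear specimen dish, 60 mm across and 14 mm high, standing loose on the base plate about 95 mm from the column; the lens must end above it. Point half-way up.
- tin: Blue flat round tin, 87 mm across, 24 mm high, loose; bystander; origin under its centre.
- notebook: Dark notebook, 150 by 105 by 12 mm, loose; bystander; origin under its centre.
- clock: Grey desk clock, 40 by 85 by 60 mm, loose; bystander; origin under its centre.
- jar: Amber jar with white cap, 48 mm across, 55 mm high, loose; bystander; origin under its centre.
- tweezers: Steel tweezers, 120 mm long, lying on the desk; bystander; origin under the middle.
- pencil_a: Yellow pencil, 160 mm, lying on the desk; bystander; origin under the middle.
- pencil_b: Red pencil, 160 mm, lying on the desk; bystander; origin under the middle.
- lens: The lens with its rim and rod (part of the magnifier); origin at the lens centre.
- magnifier: The whole magnifier, 0.4 kg; origin under the coupler. Socket below: 16 mm inner radius, 1 mm play on the ball. Two sprung detents in it meet the ball 18 mm before home and take 11 to 17 N in all (weight included) until 9 mm before home, then draw the ball in. Home: underside flat on the stand's flange, coupler point 8 mm above the ball's centre.

How it is judged:
By the outcome, as a careful person would: the job done as asked, in the order asked, and still so for the second after the job is handed in, with the robot touching nothing.
It also fails if it takes over 54 s, if anything falls off the work surface, if the arm or the gripper's body presses on something with over 40 N, if the wrist force passes 120 N, or if a joint passes its speed limit or range.

ROBOT

A 7-joint arm with a two-finger parallel gripper is mounted at the origin on the work surface. World frame = base frame: x ahead of the robot, y to its left, z up, the work surface at z = 0. Lengths are in mm, angles in rad, forces in N, time in s.
With the tool pointing down it reaches from about 400 to 900 mm from the base axis. Payload 5.6 kg.
Tool frame: the origin (TCP) lies midway between the tips of the shut fingers; the grasp point (between the pads) lies 19 mm behind it; x points along the fingers, y is the direction in which the jaws open and shut, and the axes are right-handed (so a half turn about x gives the same grasp; the last joint's range is limited). The gripper opens to 92 mm and grips with 3 to 60 N. Pads are 20 mm wide; open, the fingers measure 128 mm over their backs; the gripper's body (75 mm by 189 mm) begins 69 mm behind the grasp point.
Start: joints at [-0.043, 0.468, -0.012, 1.603, 0.006, 1.071, -0.056], TCP at [650.008, -0.045, 187.692] pointing down, gripper open.
Joint ranges: [-2.53, 2.53], [-0.31, 2.02], [-1.57, 1.55], [0.28, 2.44], [-1.29, 4.43], [0.15, 1.84], [-2.92, 2.92]. Speed limits (rad/s): [2.57, 2.57, 3.14, 3.14, 3.14, 3.14, 3.14].

INTERFACE

Orientations are given as a rotation vector (axis times angle).
In Python, from cell import robot, grip, kin, viewer gives the robot as it stands. Calls block until the motion is done:
- robot.movep(position, orientation): joint-space move of the TCP to a pose.
- robot.servo_line(position, feed=150, rotation=None): straight line of the TCP; rotation=None keeps the orientation; feed is the mean speed in mm/s.
- robot.goto_joints(angles): joint-space move.
- grip(opening, newtons=None): opening from 0.0 (shut) to 1.0 (fully open); newtons is the grip in N (None keeps the last); returns when the fingers have stopped.
- robot.hold(seconds).
- kin.ik(position, orientation): joint angles nearest the present ones, or None.
- robot.observe(): the state.
- viewer.read_camera(name): name is "scene" or "side" or "wrist"; returns the picture (384x512x3 uint8, red, green, blue); there is no depth.
- viewer.camera_info(name): a dict with "camera_matrix" (3x3 intrinsics, pixels), "R" (3x3) and "t" (3): a world point X has camera coordinates R X + t. Camera axes: x right, y down, z forward; pixel columns grow to the right and rows downward; lengths in mm; the calibration is good to about 2 mm. A picture is of the moment at which its call begins: read the wrist's pose just before it. camera_info takes no time and is no camera call; for the wrist camera it gives the pose at the moment of the call.
A pose or a line that the arm cannot do raises robot.IKError and nothing moves.
- robot.job_done(): hands the job in, once; it reports no verdict.
Trained networks look in the newest picture that a camera, given by its name, has taken for a name from the list of things; names that differ only in an ending like _2 or _b are one class to them, and where a whole thing is asked for, a point or a joint stands for the part that bears it (a point fixed in the world has none). Each returns a list of dicts, best first, with "confidence" (0 to 1); they miss things now and then, are a little off and sometimes report something else, mostly with a low value. They report only what shows in the picture. A call takes as long as a camera call.
- viewer.silhouettes(name, camera): "mask" (384x512 bool, what is visible of it).
- viewer.pinpoint(name, camera): "at" ([x, y, z] in mm, in the coordinates of the camera as it stood for that picture, good to about 4 mm: a listed point, or the origin of a listed thing).
The state is a dict: "t": time; "joints": joint angles; "joint_velocities": joint speeds; "joint_torque": joint torques, N m; "tcp_pos": TCP position; "tcp_rot": TCP orientation; "contact_force": force on the tool from outside, world axes, zero at the start; "wrist_torque": the same for the moment, N m; "grip_width": opening from 0.0 (shut) to 1.0 (fully open).
Only numpy, scipy, OpenCV 4.12 (cv2) and the standard library are available. Lean on these libraries where they do the work, as an engineer would, in place of code of your own. Each camera call takes 0.05 s, during which the arm holds its last target.

## Working session

There is one attempt and no reset: what is moved stays moved. The work goes in short steps, each a Python script; the robot and the scene stay as the last script left them, time stands still between calls to the robot, and variables do not carry over. Pictures are saved under pics/ and viewed, and the job is handed in when it is done.

```bash
ls; mkdir -p pics
python3 - <<'E'
from cell import robot, grip, kin, viewer
import cv2,numpy as np
for c in ("scene","side","wrist"):
    im=viewer.read_camera(c); cv2.imwrite(f"pics/a_{c}.png",im[:,:,::-1])
    i=viewer.camera_info(c); R=np.array(i["R"]);t=np.array(i["t"])
    for n in ("coupler","lens_centre","lever_pad","ball","stand_plate","dish_centre"):
        for d in viewer.pinpoint(n,c)[:2]:
            print(c,n,round(d["confidence"],2),np.round(R.T@(np.array(d["at"])-t),1))
o=robot.observe();print(o["t"],o["tcp_rot"],o["contact_force"],o["grip_width"])
E
```

```text
pics
scene coupler 0.84 [453.1 248.   31. ]
scene lens_centre 0.66 [354.1 261.6  27.2]
scene lever_pad 0.56 [509.6 241.3  84.5]
scene ball 0.5 [ 545.4 -215.3  140.2]
scene ball 0.44 [510.9 242.1  86.9]
scene stand_plate 0.76 [ 487.3 -211.6   14.9]
side coupler 0.59 [454.7 246.1  28.9]
side lens_centre 0.82 [357.5 263.1  31.1]
side lever_pad 0.7 [513.7 238.2  87.8]
side ball 0.73 [ 548.  -215.6  134.3]
side ball 0.57 [ 485.4 -214.4   14.7]
side stand_plate 0.74 [ 485.  -213.3   16.5]
side dish_centre 0.58 [ 454.7 -233.    21.1]
wrist stand_plate 0.65 [ 481.4 -207.8   14.1]
wrist stand_plate 0.37 [695.3  -3.1  -2. ]
wrist dish_centre 0.88 [ 448.6 -232.2   20.3]
1.05 [ 1.20925722  1.20914116 -1.20924514] [-0.48196774  0.01152699  0.73701978] 0.9996123588878044
```

Run:
```python
import cv2,numpy as np
a=cv2.imread("pics/a_scene.png");b=cv2.imread("pics/a_side.png");c=cv2.imread("pics/a_wrist.png")
cv2.imwrite("pics/a_all.png",cv2.resize(np.vstack([np.hstack([a,b]),np.hstack([c,c*0])]),(800,600)))
```

```text
(no output)
```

View pics/a_all.png

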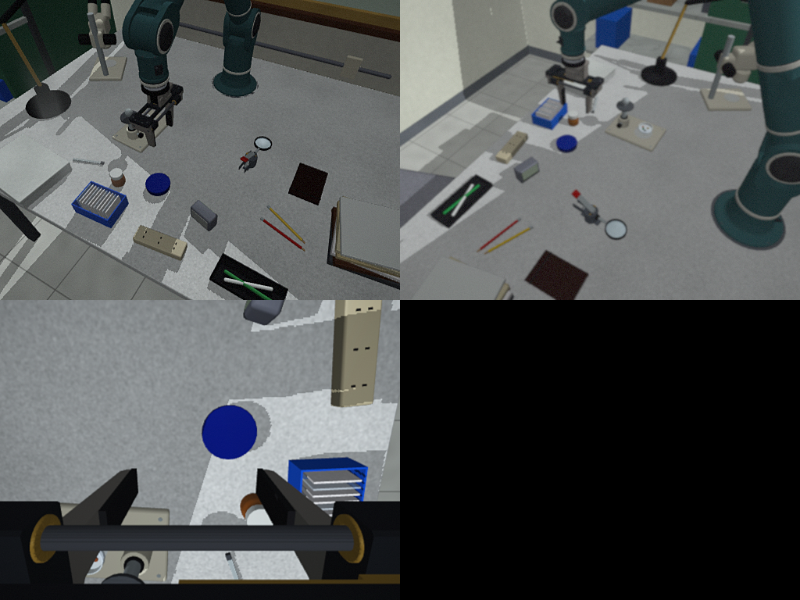

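View pics/a_scene.png

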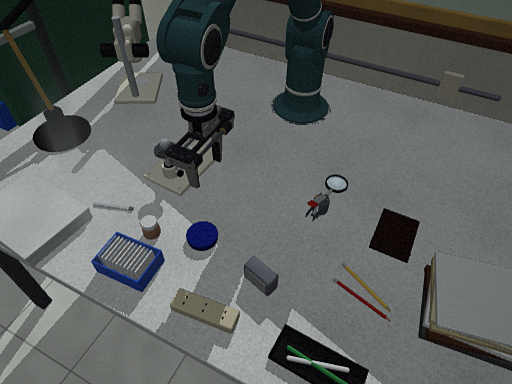

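View pics/a_side.png

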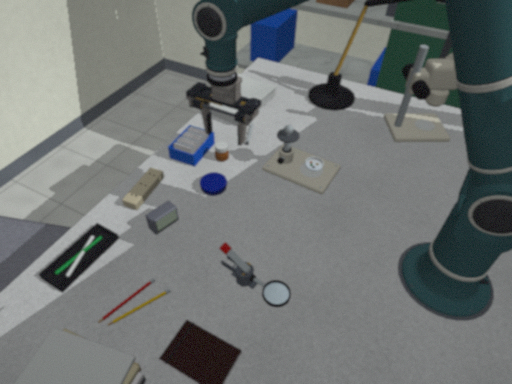

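The nets' views agree: magnifier near (454,247) with lens toward the robot (side image: coupler ~(243,272), lens (276,292), red pad (225,248)); the stand's ball is at (288,133) and the dish at (314,163). Next I'll refine the ball and magnifier with wrist views.

```bash
cat > h.py <<'E'
from cell import robot, grip, kin, viewer
import cv2,numpy as np
from scipy.spatial.transform import Rotation as Ro
def rot(a): # tool x down, tool y at world angle a
    y=np.array([np.cos(a),np.sin(a),0]);x=np.array([0,0,-1.]);return Ro.from_matrix(np.c_[x,y,np.cross(x,y)]).as_rotvec()
def pins(cam,names,k=1):
    i=viewer.camera_info(cam);viewer_im=viewer.read_camera(cam);R=np.array(i["R"]);t=np.array(i["t"]);out={}
    for n in names:
        for d in viewer.pinpoint(n,cam)[:k]:
            p=R.T@(np.array(d["at"])-t); out.setdefault(n,p); print(cam,n,round(d["confidence"],2),np.round(p,1))
    return out,viewer_im,i
def save(n,im): cv2.imwrite(f"pics/{n}.png",im[:,:,::-1])
def st():
    o=robot.observe();return o["t"],np.array(o["tcp_pos"]),np.array(o["contact_force"]),o["grip_width"]
E
python3 - <<'E'
from h import *
o=robot.observe();print(Ro.from_rotvec(o["tcp_rot"]).as_matrix().round(2))
i=viewer.camera_info("wrist");R=np.array(i["R"]);t=np.array(i["t"]);print("cam pos",-R.T@t,R.round(2),np.array(i["camera_matrix"]).round(1))
for p in ([470,-220,330],[400,240,260]):
  for a in (np.pi/2-.15,-np.pi/2-.15,np.pi/2+.19,-np.pi/2+.19,0,np.pi):
    q=kin.ik(p,rot(a));print(p,round(a,2),None if q is None else np.round(q,2))
E
```

```text
[[ 0.  1. -0.]
 [-0. -0. -1.]
 [-1.  0.  0.]]
cam pos [648.61893323  71.91442588 383.82868869] [[ 1.   -0.   -0.  ]
 [-0.   -0.97  0.26]
 [-0.   -0.26 -0.97]] [[302.6   0.  251.7]
 [  0.  302.6 187.9]
 [  0.    0.    1. ]]
[470, -220, 330] 1.42 [ 0.5   0.13 -0.15  1.73  0.02  1.28  1.77]
[470, -220, 330] -1.72 [ 0.02  0.12  0.39  1.76 -0.05  1.28 -1.3 ]
[470, -220, 330] 1.76 [ 0.55  0.14 -0.2   1.73  0.03  1.28  2.11]
[470, -220, 330] -1.38 [ 0.07  0.12  0.33  1.75 -0.04  1.28 -0.97]
[470, -220, 330] 0 [ 0.3   0.12  0.08  1.74 -0.01  1.28  0.38]
[470, -220, 330] 3.14 [-0.18  0.12  0.61  1.77 -0.07  1.28 -2.69]
[400, 240, 260] 1.42 [-0.21  0.11 -0.43  1.92  0.05  1.12  0.76]
[400, 240, 260] -1.72 [-0.68  0.08  0.07  1.95 -0.01  1.11 -2.33]
[400, 240, 260] 1.76 [-0.16  0.11 -0.48  1.92  0.06  1.12  1.09]
[400, 240, 260] -1.38 [-0.63  0.08  0.02  1.95 -0.    1.11 -1.99]
[400, 240, 260] 0 [-0.45  0.09 -0.17  1.94  0.02  1.12 -0.63]
[400, 240, 260] 3.14 [ 0.49  0.32 -1.28  1.89  0.33  1.17  2.23]
```

Run:
```python
from h import *
def view(name,p,a,pt_names):
    z=np.array([np.sin(a),-np.cos(a)])
    pos=[*(np.array(p[:2])+130*z),p[2]+60]
    robot.movep(pos,rot(a)); robot.hold(0.1)
    out,im,i=pins("wrist",pt_names,2); save(name,im)
    np.savez(name+".npz",im=im,R=i["R"],t=i["t"],K=i["camera_matrix"]); print(st()[:2])
view("ball1",[547,-215,140],np.pi/2+.187,["ball","stand_plate","dish_centre"])
for n in ["ball"]:
    for d in viewer.silhouettes(n,"wrist")[:2]:
        m=np.array(d["mask"]).astype(np.uint8); print(n,d["confidence"],m.sum(),cv2.boundingRect(m)); save_m=m
        c=max(cv2.findContours(m,0,2)[0],key=cv2.contourArea);print(cv2.minEnclosingCircle(c))
```

```text
wrist ball 0.69 [ 547.6 -212.4  137.4]
(3.0167, array([ 674.79987799, -190.47180424,  200.03231188]))
ball 0.84 5829 (209, 0, 86, 81)
((252.5, 34.76582336425781), 46.248477935791016)
```

View pics/ball1.png

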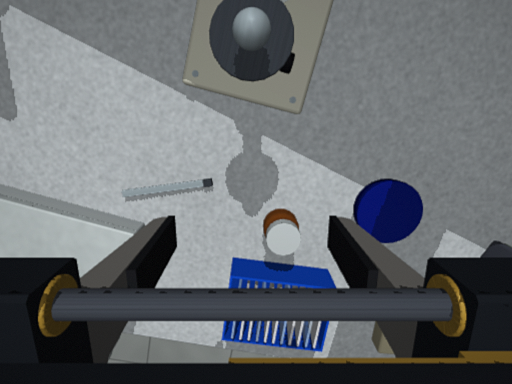

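The ball shows at about pixel (251,29), radius ~20, on the dark flange, with the plate behind it. Now I'll fit its circle and look at the magnifier.

```bash
cat >> h.py <<'E'
def ray(uv,R,t,K,z):
    R=np.array(R);t=np.array(t);C=-R.T@t;d=R.T@np.linalg.inv(K)@np.array([*uv,1.]);return C+d*(z-C[2])/d[2]
E
python3 - <<'E'
from h import *
d=np.load("ball1.npz");im=d["im"]
for uv in ([251,29],[251,30]): print(ray(uv,d["R"],d["t"],d["K"],140))
cr=cv2.resize(im[0:90,190:310],None,fx=6,fy=6,interpolation=cv2.INTER_CUBIC);save("ballc",cr)
a=np.pi/2-.15;z=np.array([np.sin(a),-np.cos(a)])
robot.movep([*(np.array([453.9,247])+100*z),115],rot(a)) ; robot.hold(0.1)
out,im,i=pins("wrist",["coupler","lens_centre","lever_pad"],2);save("mag1",im)
np.savez("mag1.npz",im=im,R=i["R"],t=i["t"],K=i["camera_matrix"]);print(st()[:2])
E
```

```text
[ 545.20415295 -214.7331138   140.        ]
[ 545.89123819 -214.60403175  140.        ]
wrist coupler 0.56 [449.9 248.4  28.2]
wrist lens_centre 0.47 [635.6 435.4  -2.4]
wrist lever_pad 0.68 [512.2 239.3  83.7]
wrist lever_pad 0.24 [448.6 249.4  28.6]
(5.0083, array([553.1358707 , 231.4878444 , 115.01325199]))
```

View pics/mag1.png

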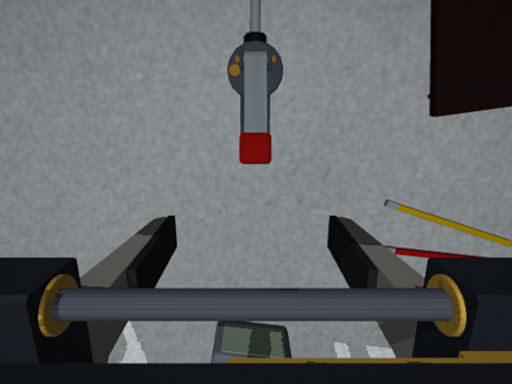

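View pics/ballc.png

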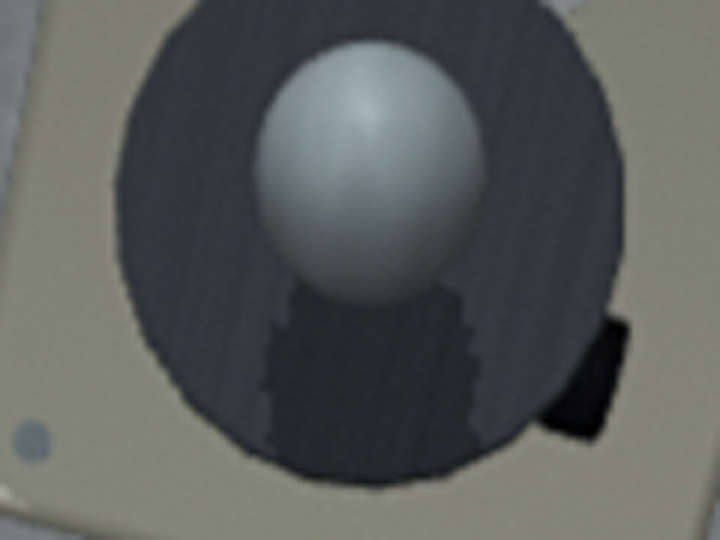

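Lever runs vertically in the image (pad (256,149), rod (255,15)), so yaw 0.15 is right. I'll zoom in for the coupler axis.

Run:
```python
from h import *
d=np.load("mag1.npz");im=d["im"]
save("magc",cv2.resize(im[0:170,195:315],None,fx=3.5,fy=3.5,interpolation=cv2.INTER_CUBIC))
K,R,t=d["K"],d["R"],d["t"]
b=np.load("ball1.npz");print("ball",ray([251.7,29.3],b["R"],b["t"],b["K"],140))
print("pad",ray([256,148.5],R,t,K,87)); print("cam",-R.T@t)
# project model for candidate pose
a=np.pi/2-.15;ex=-np.array([np.sin(a),-np.cos(a),0]);ey=np.array([-ex[1],ex[0],0])
im2=cv2.resize(im[0:170,195:315],None,fx=4,fy=4,interpolation=cv2.INTER_CUBIC)[:,:,::-1].copy()
def pr(X):
    c=R@X+t;u=K@c;return u[:2]/u[2]
import sys
for (cx,cy),col in (((452,247.5),(0,255,0)),((454,247.5),(0,255,255))):
    for z in (45,0):
        s=22;k=s*np.tan(np.pi/8);oc=[(s,k),(k,s),(-k,s),(-s,k),(-s,-k),(-k,-s),(k,-s),(s,-k)]
        P=np.array([(pr(np.array([cx,cy,0])+x*ex+y*ey+[0,0,z])-[195,0])*4+1.5 for x,y in oc]);cv2.polylines(im2,[P.round().astype(int)],True,col,1)
    c,s=np.cos(.42),np.sin(.42)
    P=[]
    for u_,w in ((64,-12),(88,-12),(88,12),(64,12)):
        X=np.array([cx,cy,48])+ex*(8-u_*c+9*s)+ey*w+np.array([0,0,u_*s+9*c]);P.append((pr(X)-[195,0])*4+1.5)
    cv2.polylines(im2,[np.array(P).round().astype(int)],True,col,1)
cv2.imwrite("pics/mago.png",im2[:600])
```

```text
ball [ 545.31041797 -214.16531037  140.        ]
pad [510.43148582 240.4938387   87.        ]
cam [481.26178385 241.9394552  311.20700093]
```

View pics/mago.png

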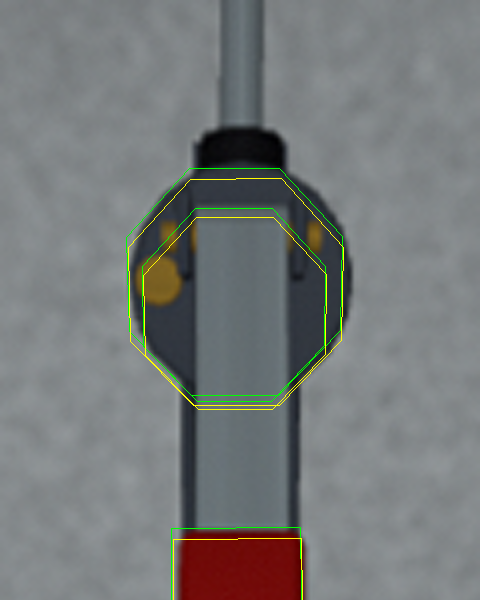

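Model overlay fits to about 1 px; axis at about (452.6,248.6). Grasp and lift.

Run:
```python
from h import *
a=np.pi/2-.15
robot.servo_line([552,231.5,150],feed=150)
robot.servo_line([452.6,248.6,130],feed=200)
print(st())
robot.servo_line([452.6,248.6,11.5],feed=110)
im=viewer.read_camera("wrist");save("g0",im)
print(st())
grip(0.3,45);robot.hold(0.2);print(st())
robot.servo_line([452.6,248.6,50],feed=60);robot.hold(0.2);print(st())
save("g1",viewer.read_camera("wrist"));save("g1s",viewer.read_camera("side"))
```

```text
(6.0583, array([453.70920573, 248.35998018, 129.98765789]), array([ 0.67333116, -0.54527373, -0.21410085]), 1.0027138667966302)
(7.3333, array([453.14855826, 248.89702993,  12.18200089]), array([0.78690113, 0.70615363, 0.67349131]), 1.0030273071265046)
(8.3083, array([452.69116763, 248.86210397,  11.55127351]), array([-0.27110511,  1.82544589, -0.81987526]), 0.4954001777480882)
(9.3, array([452.28634664, 248.42689103,  49.57767036]), array([ 0.22734931,  0.01697216, -3.18572523]), 0.49336377990375146)
```

View pics/g1.png

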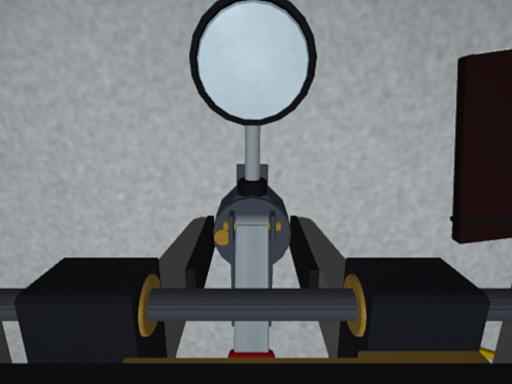

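View pics/g1s.png

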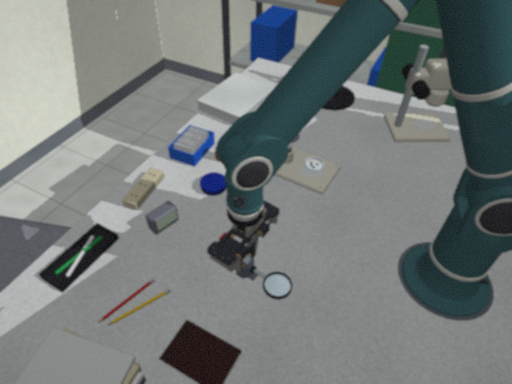

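Run:
```python
from h import *
i=viewer.camera_info("wrist");p=st()[1]
L=ray([253,60],i["R"],i["t"],i["camera_matrix"],p[2]+16.5+2);v=(L-p)[:2];print("lens",L,np.hypot(*v),np.arctan2(v[1],v[0])-np.pi)
robot.servo_line([452.6,248.6,225],feed=150)
robot.movep([546,-214,225],rot(np.pi/2+.19));robot.hold(.3)
print(st())
out,im,i=pins("wrist",["dish_centre","lens_centre","ball"],1);save("hv",im)
np.savez("hv.npz",R=i["R"],t=i["t"],K=i["camera_matrix"])
save("hvs",viewer.read_camera("side"));save("hvc",viewer.read_camera("scene"))
```

```text
lens [355.00311631 263.89431984  68.19270201] 98.61283288487849 -0.15645068031916542
(12.7417, array([ 546.19384077, -213.38171598,  225.07538148]), array([-0.68989154,  0.77306638, -3.70761024]), 0.4940914701616062)
wrist ball 0.36 [ 541.7 -216.9  239.7]
```

View pics/hv.png

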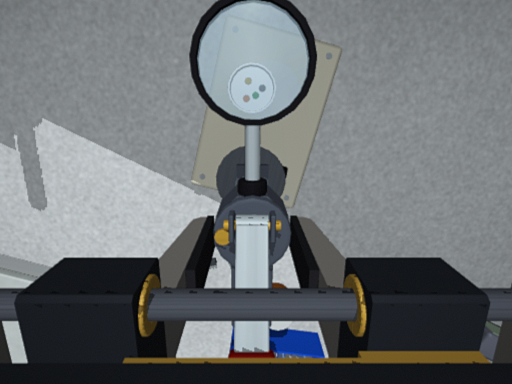

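View pics/hvs.png

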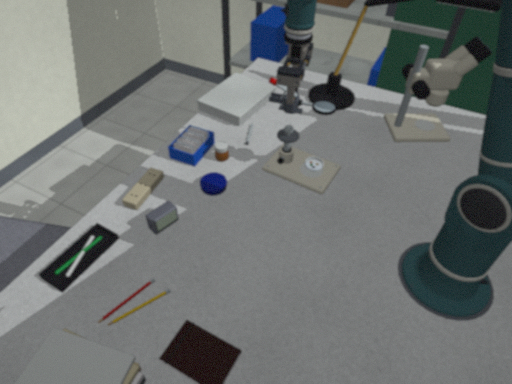

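Hover picture: dish (251,88) seen through the lens, flange centred under the rod at u≈251, gripper aligned. Next come the dish bearing, then a guarded descent.

Run:
```python
from h import *
d=np.load("hv.npz");D=ray([251,88],d["R"],d["t"],d["K"],23+7);print(D)
B=np.array([545.3,-214.2]);v=D[:2]-B;print(np.hypot(*v),np.arctan2(-v[1],-v[0]))
im=cv2.imread("pics/hvs.png")[60:200,220:360];cv2.imwrite("pics/hvz.png",cv2.resize(im,None,fx=4,fy=4,interpolation=2))
```

```text
[ 451.00177418 -232.26193538   30.        ]
96.01244139394994 0.18924841312079776
```

View pics/hvz.png

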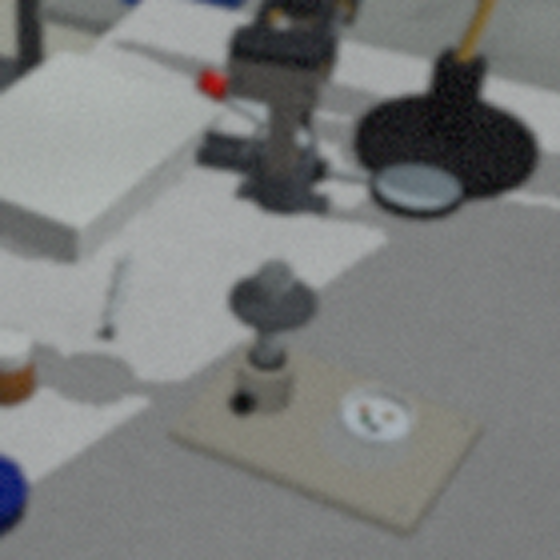

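```bash
cat > down.py <<'E'
from h import *
import sys
def descend(z0,z1,step,feed,xy,fmax=19,drop=True):
    peak=-9;z=z0;xy=np.array(xy,float)
    while z>z1:
        z-=step;robot.servo_line([*xy,z],feed=feed);t,p,f,g=st()
        F=f[2]+3.7
        print(f"{t:.2f} cmd {xy.round(1)} {z:.1f} act {p.round(1)} F {f[0]:.1f} {f[1]:.1f} load {F:.1f}")
        l=f[:2]; n=np.hypot(*l)
        if n>2.5: xy+=l/n*min(0.25*(n-1.5),1.0)
        if F>fmax: print("FMAX");break
        if n>15: print("LAT");break
        if drop and peak>9 and F<peak-3: print("DROP",peak);break
        peak=max(peak,F)
    return xy,z
E
python3 - <<'E'
from down import *
robot.servo_line([545.6,-214.1,172],feed=100);print(st())
print(descend(172,150,2,30,[545.6,-214.1]))
E
```

```text
(13.725, array([ 546.00429278, -214.22565192,  172.34549462]), array([-0.03753293, -0.09975252, -3.62795666]), 0.4917133866976333)
13.97 cmd [ 545.6 -214.1] 170.0 act [ 545.9 -214.2  170.5] F -0.6 -0.1 load -0.5
14.22 cmd [ 545.6 -214.1] 168.0 act [ 545.5 -214.1  168. ] F -0.7 -0.4 load 0.2
14.47 cmd [ 545.6 -214.1] 166.0 act [ 545.5 -214.   165.8] F 0.7 -0.4 load -1.3
14.72 cmd [ 545.6 -214.1] 164.0 act [ 545.4 -214.1  163.8] F 0.3 -0.1 load -0.7
14.97 cmd [ 545.6 -214.1] 162.0 act [ 545.5 -214.1  161.8] F 0.1 -0.8 load 0.0
15.22 cmd [ 545.6 -214.1] 160.0 act [ 545.5 -214.   159.8] F 0.5 1.1 load -0.7
15.47 cmd [ 545.6 -214.1] 158.0 act [ 545.5 -214.1  157.8] F 0.2 0.4 load -0.4
15.72 cmd [ 545.6 -214.1] 156.0 act [ 545.5 -214.1  155.8] F -0.5 -0.9 load -0.1
15.97 cmd [ 545.6 -214.1] 154.0 act [ 545.5 -214.   153.8] F -0.5 -1.0 load -0.1
16.23 cmd [ 545.6 -214.1] 152.0 act [ 545.5 -214.1  151.8] F -0.0 -0.2 load 0.4
16.48 cmd [ 545.6 -214.1] 150.0 act [ 545.7 -214.3  150. ] F -0.3 -0.8 load 0.1
(array([ 545.6, -214.1]), 150)
```

The ball has entered the socket with no side load. Continue through the detents.

Run:
```python
from down import *
print(descend(150,110,2,35,[545.6,-214.1],fmax=18))
robot.hold(.1);print(st())
```

```text
16.73 cmd [ 545.6 -214.1] 148.0 act [ 545.9 -214.8  148.2] F 0.7 -2.3 load 1.2
16.98 cmd [ 545.6 -214.1] 146.0 act [ 546.1 -214.7  146.6] F 0.3 -2.3 load 5.7
17.23 cmd [ 545.6 -214.1] 144.0 act [ 546.  -214.7  144.3] F 0.2 -3.3 load 6.1
17.48 cmd [ 545.6 -214.6] 142.0 act [ 545.9 -214.7  142.1] F 0.8 -2.5 load 6.9
17.73 cmd [ 545.7 -214.8] 140.0 act [ 545.9 -214.7  140.1] F 0.6 -1.7 load 7.7
17.98 cmd [ 545.7 -214.8] 138.0 act [ 545.9 -214.7  138.2] F 0.3 -1.8 load 8.7
18.23 cmd [ 545.7 -214.8] 136.0 act [ 545.9 -214.7  136.3] F 0.4 -1.3 load 9.1
18.48 cmd [ 545.7 -214.8] 134.0 act [ 546.  -214.7  134.5] F 0.2 -1.3 load 10.9
18.73 cmd [ 545.7 -214.8] 132.0 act [ 546.1 -214.7  132.6] F -0.2 -2.6 load 11.2
18.98 cmd [ 545.7 -215.1] 130.0 act [ 546.2 -214.7  130.7] F 0.0 -1.6 load 11.8
19.23 cmd [ 545.7 -215.1] 128.0 act [ 546.2 -214.6  128.8] F 0.2 -0.4 load 11.6
19.48 cmd [ 545.7 -215.1] 126.0 act [ 546.3 -214.6  126.9] F 0.1 -0.9 load 12.1
19.73 cmd [ 545.7 -215.1] 124.0 act [ 546.3 -214.6  124.7] F 1.5 -1.1 load 7.5
DROP 12.097587878710048
(array([ 545.69178041, -215.09882839]), 124)
(19.825, array([ 546.38813385, -214.44480407,  124.30363971]), array([ 2.11493102, -1.1135564 ,  4.42731466]), 0.4910885637408182)
```

Snap at 12 N; at load ~8 N the height (124.3) matches home with ~7 mm sink. I'll press a little further to seat it, come back to the rest height, and check.

Run:
```python
from down import *
xy=[546.0,-214.8]
for z in (121,118.5,124,129,131.5,133):
    robot.servo_line([*xy,z],feed=30);t,p,f,g=st();print(z,round(t,2),p.round(1),f.round(1),"load",round(f[2]+3.7,1))
robot.hold(.15);print(st())
save("home_s",viewer.read_camera("side")[60:200,220:360].repeat(4,0).repeat(4,1))
save("home_w",viewer.read_camera("wrist"))
```

```text
121 20.07 [ 546.4 -214.4  121.2] [ 1.3 -0.4  5.6] load 9.3
118.5 20.32 [ 546.4 -214.5  118.9] [ 1.  -1.   6.5] load 10.2
124 20.66 [ 546.4 -214.5  124.3] [ 2.4 -0.6  4.4] load 8.1
129 20.98 [ 546.1 -214.5  129. ] [2.9 0.  2.4] load 6.1
131.5 21.23 [ 545.9 -214.5  131.3] [4.  0.3 1. ] load 4.7
133 21.48 [ 544.5 -215.   132. ] [ 0.9 -1.1 -3.1] load 0.6
(21.625, array([ 544.61180665, -214.91496053,  132.09129541]), array([ 0.30061225, -0.61998426, -3.52666492]), 0.4918930926168019)
```

View pics/home_s.png

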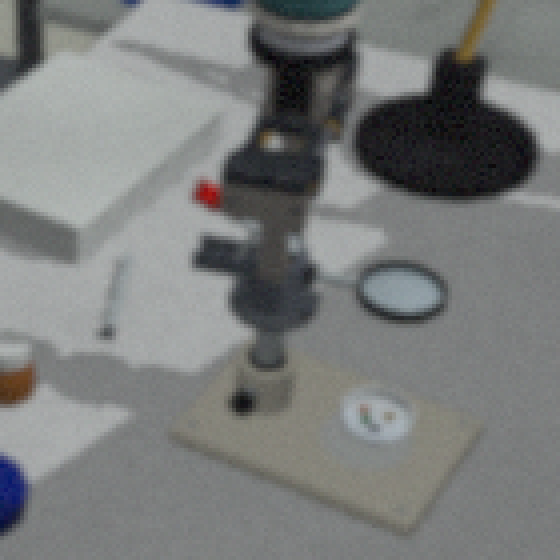

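View pics/home_w.png

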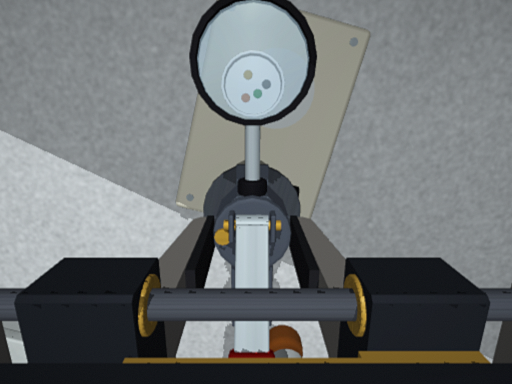

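Home confirmed: load vanishes at tcp z≈131.4, as computed for an unsunk column. The side view shows the coupler sitting on the flange and the lens over the dish. Release and retreat.

Run:
```python
from down import *
robot.servo_line([545.4,-214.6,130.7],feed=30);robot.hold(.1);print(st())
grip(0.95);print(st())
robot.servo_line([545.4,-214.6,238],feed=130)
grip(0.0,30);print(st())
out,im,i=pins("wrist",["lever_pad","coupler","lens_centre","dish_centre"]);save("r_w",im)
out,im,i=pins("side",["lever_pad","coupler","lens_centre"]);save("r_s",im[60:200,220:360].repeat(4,0).repeat(4,1))
out,im,i=pins("scene",["lever_pad","coupler","lens_centre"])
```

```text
(22.075, array([ 545.36884422, -214.766909  ,  131.14739194]), array([-1.14132285, -0.99322288,  0.25578647]), 0.48861285409393684)
(22.8333, array([ 545.41650107, -214.60644315,  130.69026152]), array([ 0.17316653, -0.85311763, -0.10157259]), 0.9513876693603374)
(25.1, array([ 545.39336425, -214.6031358 ,  238.01560968]), array([ 0.65449309,  0.10683946, -0.01711431]), 0.006234844405320141)
wrist coupler 0.62 [ 541.2 -216.   149.4]
wrist lens_centre 0.65 [ 449.5 -232.4  149.7]
side lever_pad 0.73 [ 607.  -205.7  210.3]
side coupler 0.6 [ 548.6 -217.6  150.9]
scene lever_pad 0.73 [ 543.2 -218.1  148.1]
scene lens_centre 0.81 [ 447.2 -232.8  148.8]
```

View pics/r_s.png

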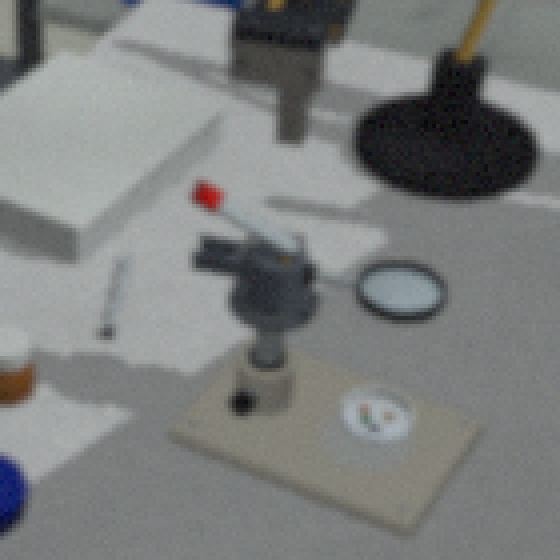

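View pics/r_w.png

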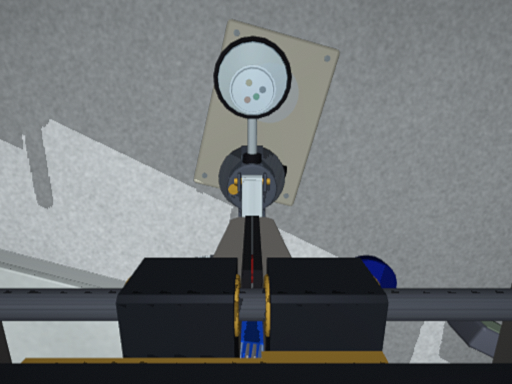

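The magnifier stands home and level, lever open, with the lens over the dish at wrist (252,77) vs dish (252,88), closely aligned given parallax. Now press the latch.

```bash
cat > press.py <<'E'
from down import *
def press(z0,z1,step,feed,xy,fstop):
    z=z0;out=[]
    while z>z1:
        z-=step;robot.servo_line([*xy,z],feed=feed);t,p,f,g=st();F=f[2]
        print(f"{t:.2f} {z:.1f} act {p.round(1)} F {f.round(1)} zlatched {177-max(0,F-1)*2.2:.1f}")
        if F>fstop or np.hypot(*f[:2])>8: print("STOP");break
    return z
E
python3 - <<'E'
from press import *
xy=[598.0,-204.3]
robot.servo_line([*xy,238],feed=150)
robot.servo_line([*xy,212],feed=80);print(st())
print(press(212,168,2.5,35,xy,10.5))
save("p_s",viewer.read_camera("side")[60:200,220:360].repeat(4,0).repeat(4,1))
E
```

```text
(26.7333, array([ 597.48086537, -204.35232504,  211.36348642]), array([ 0.15858496,  0.05722944, -0.11138314]), 0.0051002081516107)
26.98 209.5 act [ 598.1 -204.3  209.7] F [ 0.1  1.2 -0.2] zlatched 177.0
27.23 207.0 act [ 597.9 -204.3  206.9] F [-0.   0.5  0.9] zlatched 177.0
27.48 204.5 act [ 597.9 -204.3  204.3] F [ 0.4 -0.4  0.3] zlatched 177.0
27.73 202.0 act [ 597.9 -204.3  201.8] F [0.2 0.4 0.3] zlatched 177.0
27.98 199.5 act [ 597.9 -204.2  199.3] F [-0.3 -0.5  0.4] zlatched 177.0
28.23 197.0 act [ 597.8 -204.2  196.7] F [-0.  -0.1 -1.6] zlatched 177.0
28.48 194.5 act [ 597.9 -204.3  194.3] F [ 0.3 -0.1  0.3] zlatched 177.0
28.73 192.0 act [ 597.9 -204.3  191.8] F [-0.5 -0.7  0.1] zlatched 177.0
28.98 189.5 act [ 597.9 -204.3  189.3] F [-0.   0.1 -0.2] zlatched 177.0
29.23 187.0 act [ 597.9 -204.2  186.8] F [-0.3  0.6 -0.8] zlatched 177.0
29.48 184.5 act [ 597.8 -204.2  184.3] F [ 0.3 -0.4  0.2] zlatched 177.0
29.73 182.0 act [ 598.2 -204.3  182.1] F [0.  0.3 1.2] zlatched 176.6
29.98 179.5 act [ 598.1 -204.3  179.6] F [1.2 0.2 2.8] zlatched 173.0
30.23 177.0 act [ 598.2 -204.3  177.1] F [-0.2 -0.2  3.5] zlatched 171.6
30.48 174.5 act [ 598.2 -204.3  174.7] F [-0.4  0.3  3.8] zlatched 170.8
30.73 172.0 act [ 598.5 -204.3  172.4] F [1.4 1.4 5.6] zlatched 166.9
30.98 169.5 act [ 598.9 -204.2  170.1] F [1.1 1.1 5.2] zlatched 167.7
31.23 167.0 act [ 599.1 -204.2  167.8] F [1.5 0.2 6.6] zlatched 164.7
167.0
```

View pics/p_s.png

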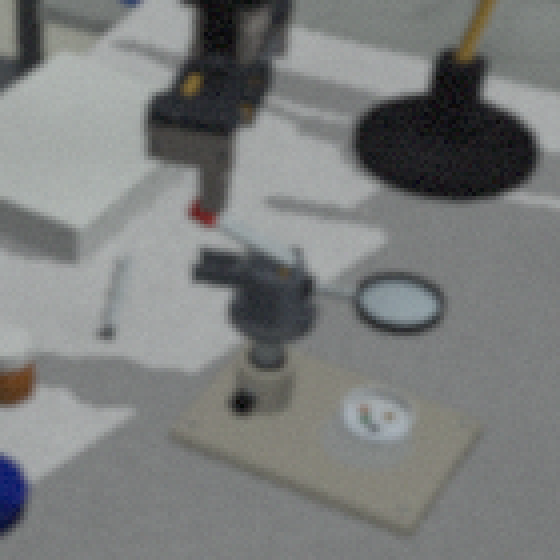

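Contact came at z≈182, not ~205 as expected. I'll check the geometry before pressing on.

Run:
```python
from press import *
p=st()[1];print(st())
cr=[]
ax=np.array([545.3,-214.5]);e=np.array([np.cos(.19),np.sin(.19)])
for n,(r0,r1,c0,c1) in (("side",(60,200,220,360)),("scene",(120,200,130,230))):
    im=viewer.read_camera(n).copy();i=viewer.camera_info(n);R=np.array(i["R"]);t=np.array(i["t"]);K=np.array(i["camera_matrix"])
    def pr(X):
        u=K@(R@np.array(X)+t);return u[:2]/u[2]
    s=560//(c1-c0);big=cv2.resize(im[r0:r1,c0:c1],None,fx=s,fy=s,interpolation=cv2.INTER_CUBIC)
    def dot(X,c): q=((pr(X)-[c0,r0])*s+s/2).astype(int);cv2.circle(big,tuple(map(int,q)),3,c,-1);print(n,q)
    dot(p,(0,255,0)); dot([*(ax+58*e),207],(255,255,0)); dot([*(ax+68*e),177],(0,255,255))
    save("q_"+n,big)
```

```text
(31.2833, array([ 599.15900866, -204.20499369,  167.87350071]), array([0.48187147, 0.04749229, 5.35971065]), 0.003209628622909091)
side [212 238]
side [210 194]
side [196 225]
scene [122 141]
scene [106  90]
scene [108 144]
```

View pics/q_side.png

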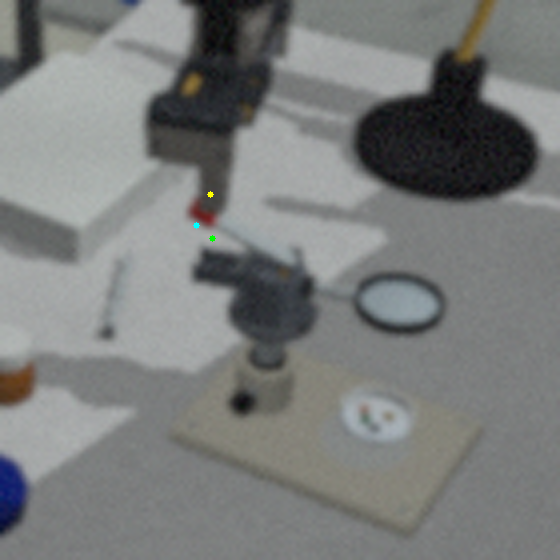

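View pics/q_scene.png

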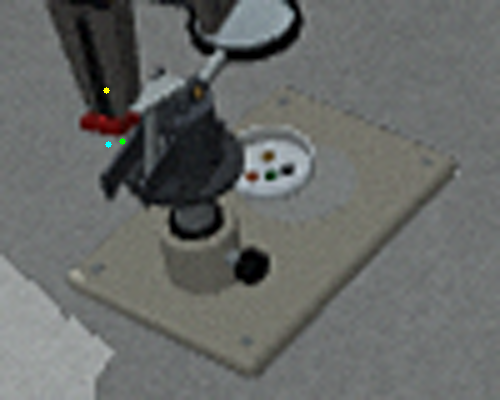

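The fingers' real end lies ~25 mm short of the reported TCP here. The side picture shows the tip on the pad at (212,210), with TCP projecting to (212,238). So the tip is properly on the pad, only the column has sunk (~11 mm) and the lever hasn't turned yet. I'll keep pressing with a force limit well under the bottom stop.

Run:
```python
from press import *
xy=[598.0,-204.3]
print(press(167,140,3,35,xy,11.5))
save("p2_s",viewer.read_camera("side")[60:200,220:360].repeat(4,0).repeat(4,1))
```

```text
31.63 164.0 act [ 599.3 -204.2  164.9] F [1.1 1.2 5.3] zlatched 167.6
31.88 161.0 act [ 599.5 -204.2  162. ] F [1.6 1.  6.1] zlatched 165.8
32.13 158.0 act [ 599.7 -204.1  159. ] F [ 1.8 -0.   6.4] zlatched 165.1
32.38 155.0 act [ 599.8 -204.1  156.1] F [2.6 0.2 6.3] zlatched 165.3
32.63 152.0 act [ 600.  -204.   153.1] F [2.  0.7 5.7] zlatched 166.7
32.88 149.0 act [ 600.1 -204.   150.2] F [2.4 0.8 6.3] zlatched 165.4
33.13 146.0 act [ 600.2 -203.9  147.2] F [3.6 1.1 5.8] zlatched 166.5
33.38 143.0 act [ 600.4 -203.8  144.2] F [4.2 2.1 6.9] zlatched 164.1
33.63 140.0 act [ 600.6 -203.8  141.3] F [4.2 1.1 5.6] zlatched 166.8
140
```

View pics/p2_s.png

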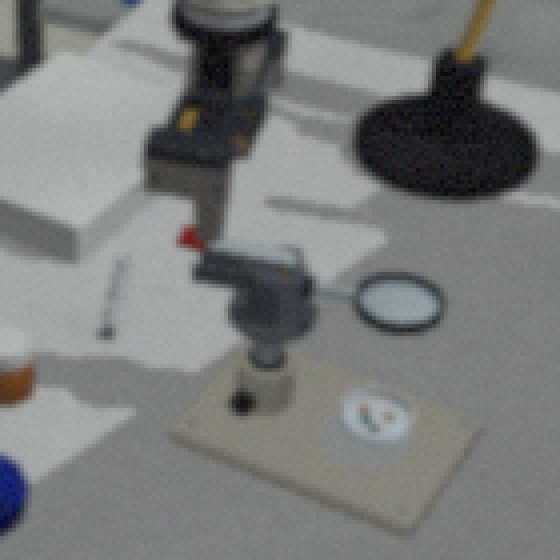

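The lever is turning at a ~6 N plateau and is nearly level; the pad shows at (190,240). Continue to the end stop.

Run:
```python
from press import *
xy=[599.0,-204.1]
print(press(140,112,2.5,35,xy,11))
save("p3_s",viewer.read_camera("side")[60:200,220:360].repeat(4,0).repeat(4,1))
```

```text
33.93 137.5 act [ 600.9 -203.7  138.5] F [2.9 0.3 5.2] zlatched 167.8
34.18 135.0 act [ 601.  -203.7  136.3] F [2.5 1.3 6.2] zlatched 165.6
34.43 132.5 act [ 601.  -203.8  134. ] F [2.6 2.4 8.5] zlatched 160.5
34.68 130.0 act [ 601.3 -203.8  131.8] F [1.7 0.5 9.8] zlatched 157.7
34.93 127.5 act [ 601.5 -203.8  129.5] F [2.3 0.3 9.8] zlatched 157.5
35.18 125.0 act [ 601.8 -203.8  127.2] F [ 2.2  0.6 11.2] zlatched 154.6
STOP
125.0
```

View pics/p3_s.png

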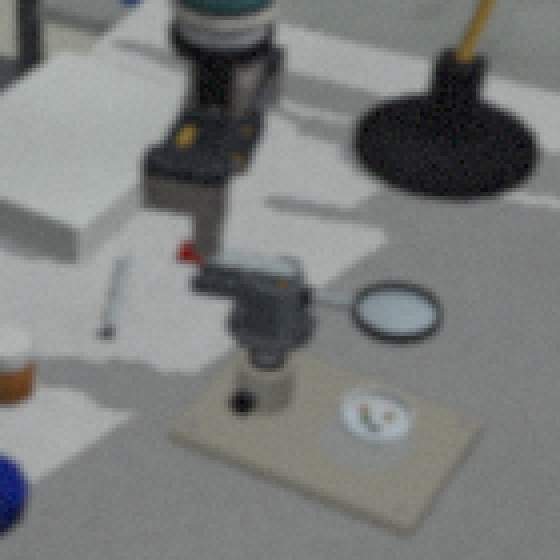

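Force now rises at the column's own rate (~0.5 N/mm), so the lever is at its stop. Lift off and check.

Run:
```python
from press import *
p=st()[1]
robot.servo_line([600.5,-203.8,165],feed=60);print(st())
robot.servo_line([640,-196,260],feed=200);robot.hold(.3);print(st())
for n,(r0,r1,c0,c1) in (("side",(60,200,220,360)),("scene",(120,200,130,230))):
    out,im,i=pins(n,["lever_pad","coupler","lens_centre","ball","dish_centre"]);s=560//(c1-c0)
    save("f_"+n,cv2.resize(im[r0:r1,c0:c1],None,fx=s,fy=s,interpolation=2))
out,im,i=pins("wrist",["lever_pad","coupler","lens_centre","dish_centre"]);save("f_wrist",im)
```

```text
(36.05, array([ 599.91231502, -203.74149871,  164.31109288]), array([-0.27354567, -0.76776419, -0.20330678]), 0.0040890432133099675)
(37.0167, array([ 639.34104049, -196.0757837 ,  259.0287109 ]), array([0.90215991, 0.78346494, 0.27662064]), 0.0028350296465239253)
side lever_pad 0.48 [ 615.3 -201.5  177.3]
side coupler 0.57 [ 546.  -216.   148.1]
side lens_centre 0.65 [ 453. -234.  148.]
side ball 0.47 [ 548.  -220.9  137.8]
side dish_centre 0.54 [ 453.6 -231.5   22.1]
scene lever_pad 0.55 [ 609.5 -201.8  174.8]
scene coupler 0.93 [ 545.7 -217.3  149.4]
scene lens_centre 0.6 [ 448.1 -235.6  148.4]
scene ball 0.73 [ 546.2 -213.6  139.4]
scene dish_centre 0.54 [ 454.  -233.    19.8]
wrist lever_pad 0.88 [ 613.4 -201.3  173.8]
wrist coupler 0.61 [ 539.5 -215.   148.9]
wrist dish_centre 0.82 [ 451.5 -230.8   21.2]
```

View pics/f_side.png

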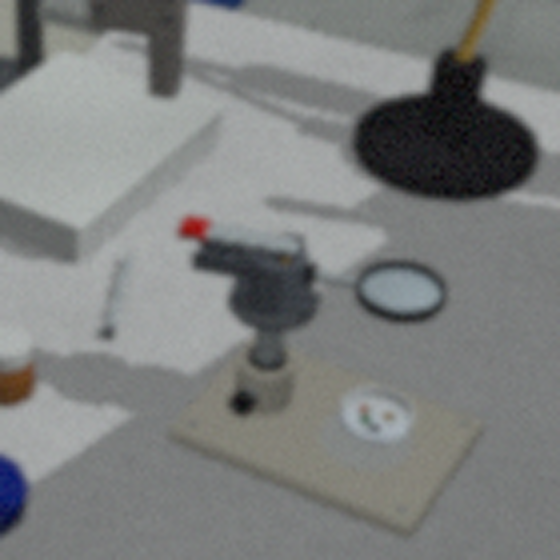

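View pics/f_scene.png

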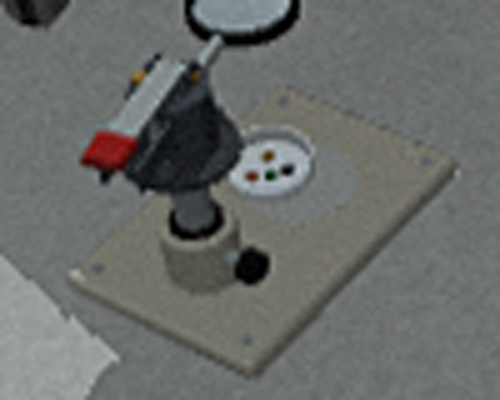

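View pics/f_wrist.png

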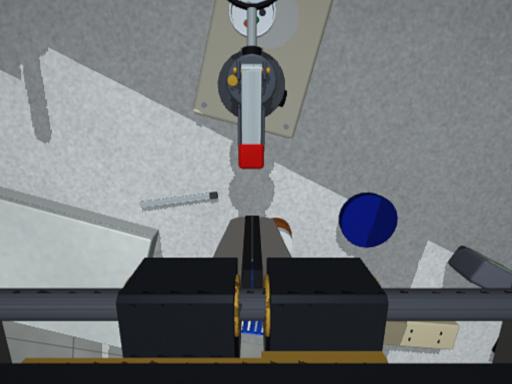

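Pad reads z ≈ 175, against 177 expected when latched, and level. A free offline check: overlay the latched model on the wrist picture.

Run:
```python
from h import *
i=viewer.camera_info("wrist");R=np.array(i["R"]);t=np.array(i["t"]);K=np.array(i["camera_matrix"])
im=cv2.imread("pics/f_wrist.png");hsv=cv2.cvtColor(im,cv2.COLOR_BGR2HSV);m=((hsv[...,1]>150)&((hsv[...,0]<8)|(hsv[...,0]>172))&(hsv[...,2]>60))[130:180,225:280]
ys,xs=np.nonzero(m);print("red u",xs.min()+225,xs.max()+225,"v",ys.min()+130,ys.max()+130)
e=np.array([np.cos(.19),np.sin(.19),0]);n=np.array([-e[1],e[0],0])
for th in (0,.05,.1):
    c,s=np.cos(th),np.sin(th);P=[]
    for u_,w in ((64,-12),(88,-12),(88,12),(64,12)):
        X=np.array([545.3,-214.3,168])+e*(-8+u_*c-9*s)+n*w+np.array([0,0,u_*s+9*c]);q=K@(R@X+t);P.append((q[:2]/q[2]).round(1))
    print(th,np.array(P).tolist())
```

```text
red u 239 263 v 144 167
0 [[238.2, 144.9], [238.5, 170.5], [264.1, 170.5], [264.3, 144.9]]
0.05 [[238.0, 144.7], [238.3, 170.9], [264.2, 170.8], [264.4, 144.7]]
0.1 [[237.9, 144.4], [238.1, 171.0], [264.4, 170.9], [264.6, 144.3]]
```

Run:
```python
from h import *
print(st());robot.job_done()
```

```text
(37.8667, array([ 640.00521174, -196.01732497,  260.03172667]), array([-0.1341282 , -0.07529343, -0.54575949]), 0.007368511773332941)
the job is handed in; nothing more can be done
```

The magnifier is on its stand, snapped home and latched, with the lens over the dish. I handed the job in at 37.9 s.

**Fitting:** I gripped the coupler by its clear flats, turned the lens toward the dish and lowered it onto the ball. The detents snapped at about 12 N of load on the column. The load then fell to zero at the height expected for fully home. The highest load on the column in either press was about 15 N, against about 25 N at its bottom stop.

**Latching:** After letting go, I pressed the lever with shut fingers. It turned at about 6 N, then the force climbed to 11 N at the column's own spring rate, so I took it to be at its stop.

**Last checks:**
- The lever pad read 174–177 mm high, against 177 mm for latched.
- The coupler read 148–149 mm and the lens 148 mm high, so the magnifier looks level.
- The lens was within a few mm of the dish centre.
- The dish was where it started, within the cameras' error. I did not measure the other items on the desk one by one; they looked unmoved in the pictures.

**What disagreed:**
- During the lever press the fingertips met the pad with the reported TCP about 25 mm lower than expected. I confirmed the contact in the pictures before pressing further.
- The overhead wrist view could not resolve the lever angle, so "fully latched" rests on the force rise and the pad height.

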